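# Fit the die sleeve in the pellet press and pump it up

## Task

Take the tall die sleeve from the bench, slide it down over the upright spigot under the head of the pellet press until it sits fully home and flat on the press base, lowering it in the gripper and not letting it drop, and let go of it. Then pump the sprung hand lever at the side of the press through three full strokes, each right down to its stop and all the way back up, and leave the lever up. Do not knock over or push about the other things on the bench.

Things in the scene. Friction and masses are not known exactly. Their poses are not given: they have to be found in the camera images.
- sleeve: the die sleeve: plain steel tube, 46 mm outside diameter, 32 mm bore (7 mm wall), 45 mm tall, about 0.3 kg, open at both ends, either end may be down; stands upright loose on the bench. It is the tall hollow one: the other ring is under half its height. Origin: centre of its underside, z along its axis
- sleeve_mid (a point): centre of the die sleeve, on its axis at half height
- press: grey hand-pumped pellet press, fixed, C-shaped from the side: base 250 x 200 mm, 50 mm high, column at the back, head over the base. Origin: on the bench under the spigot axis; x to the back (column), -x is the open front, y to its left (lever side), z up. Base from x = -95 to 155 mm, column from x = 95 mm
- head_edge (a point): middle of the head's lower front edge: 15 mm in front of the spigot axis, 260 mm above the bench; the head (120 mm wide, 60 mm high) runs from here to the back, with an anvil (28 mm diameter) under it over the spigot down to 251 mm. A vertical gripper over the spigot strikes the head; one tilted 30 to 45 deg, coming down from the open front, fits
- seat (a point): point on the top of the press base (50 mm above the bench) on the axis of the spigot, axes as the press. The spigot is an upright steel shaft on the base: 29 mm diameter, 34 mm tall above this point, its top 8 mm tapered to 19 mm. Sleeve home: its underside at this height
- lever (a joint): pump lever angle: 0 = up at rest (a spring holds it there), 0.70 = right down, level, at its stop. Pushing down at the grip takes about 4 N at the start and 11 N at the end
- lever_hinge (a point): point on the lever's hinge axis, in the middle of the lever; the hinge axis is the y axis of the press. 40 mm behind, 142 mm left of and 60 mm above the press origin
- lever_grip (a point): point on the lever's centreline in its black grip, 140 mm from the hinge. The grip is 26 mm thick, from 110 to 178 mm from the hinge; from the hinge the lever points to the front of the press, rising 40 deg at joint value 0 and level at 0.70, so this point is 150 mm above the bench at rest and 60 mm when down
- collar: bystander: short thick steel ring, 46 mm diameter, 20 mm bore, 20 mm tall; does not fit the spigot. Origin: centre of underside
- plunger: bystander: steel die plunger standing on its 34 mm foot, 19 mm stem, 55 mm tall. Origin: centre of underside
- jar: bystander: clear sample jar with white lid, 60 mm diameter, 75 mm tall. Origin: centre of underside
- reagent: bystander: amber bottle, 72 mm diameter, 150 mm tall. Origin: centre of underside
- mortar: bystander: white ceramic mortar bowl, 100 mm diameter, 55 mm tall. Origin: centre of underside
- spatula: bystander: thin steel laboratory spatula lying flat on the bench, about 180 mm long, 6 mm thick. Origin: near its middle, on the bench
Mind the look-alikes: they are no part of the job. Leave any blue look-alike of the sleeve alone.

How it is judged (in metres and radians):
On the way, in this order (a step that is already met when the one before it is completed fails the run):
1. the sleeve is fully home over the spigot, flat on the press base, and let go (horizontal distance between sleeve_mid and seat below 0.004 m and z of sleeve_mid in the frame of seat below 0.0255 m and angle between the z axis of sleeve and the z axis of press, either way round below 0.06 rad and contact force between sleeve and the fingers below 0.3 N), for 0.2 s.
2. first stroke: the lever is pushed right down (past 0.58 rad) (value of joint lever above 0.58 rad and horizontal distance between sleeve_mid and seat below 0.004 m and z of sleeve_mid in the frame of seat below 0.0255 m and angle between the z axis of sleeve and the z axis of press, either way round below 0.06 rad).
3. first stroke: the lever has come back up (below 0.10 rad) (value of joint lever below 0.1 rad and horizontal distance between sleeve_mid and seat below 0.004 m and z of sleeve_mid in the frame of seat below 0.0255 m and angle between the z axis of sleeve and the z axis of press, either way round below 0.06 rad).
4. second stroke: the lever is pushed right down (past 0.58 rad) (all of step 2).
5. second stroke: the lever has come back up (below 0.10 rad) (all of step 3).
6. third stroke: the lever is pushed right down (past 0.58 rad) (all of step 4).
7. third stroke: the lever has come back up (below 0.10 rad) (all of step 5).
At the end, for the whole second after the job is handed in: The sleeve stands home over the spigot: centre within 4 mm of the spigot axis, underside within 3 mm of the press base, axis within 0.06 rad of the spigot's, at rest and released; the lever is back up (below 0.10 rad) after three full strokes; the bystanders stand where they were (all of step 7 and contact force between sleeve and the fingers below 0.3 N and linear speed of sleeve below 0.02 m/s); the robot touches nothing.
It fails at once if the sleeve is dropped (faster than 0.35 m/s with no finger on it) (linear speed of sleeve above 0.35 m/s and contact force between sleeve and the fingers below 0.1 N).
It fails at once if a bystander is pushed more than 30 mm (distance of any of collar, plunger, jar, reagent, mortar, spatula from where it was at the start of the episode above 0.03 m).
It fails at once if a bystander is knocked over (tilted past 0.6 rad) (angle between any of collar, plunger, jar, reagent, mortar's own z axis and vertical above 0.6 rad).
It also fails if it takes over 72 s, if anything falls off the work surface, if the arm or the gripper's body presses on something with over 40 N, if the wrist force passes 120 N, or if a joint passes its speed limit or range.

## Robot

A 6-joint arm with a two-finger parallel gripper is mounted at the origin on the work surface. World frame = base frame: x ahead of the robot, y to its left, z up, the work surface at z = 0. Lengths are in mm, angles in rad, forces in N, time in s.
With the tool pointing down it reaches from about 350 to 725 mm from the base axis. Payload 4.3 kg.
Tool frame: the origin (TCP) lies between the finger pads; the fingertips stand 22 mm ahead of it and the grasp point (between the pads) lies 3 mm ahead of it (ctrl.tip_reach is the distance from the TCP to the fingertips, in mm); z points along the fingers, y is the line along which they close (so a half turn about z gives the same grasp; the last joint's range is limited). The gripper opens to 85 mm and grips with 20 to 120 N. Pads are 22 mm wide; open, the fingers measure 114 mm over their backs; the gripper's body (76 mm by 85 mm) begins 54 mm behind the grasp point. The pads swing forward as they close: fully open they stand 13 mm farther back than shut.
Start: joints at [1.143, 0.377, 0.081, 1.274, 0, 1.46], TCP at [179.681, 546.241, 253.329] pointing down, gripper open.
Joint ranges: [-2.72, 2.72], [-0.84, 1.66], [-1.02, 1.22], [-1.77, 2.12], [-1.37, 1.28], [-3.14, 3.14]. Speed limits (rad/s): [2.57, 2.57, 3.14, 3.14, 3.14, 3.14].

## Interface

Orientations are given as a rotation vector (axis times angle).
In Python, from cell import ctrl, vision gives the robot as it stands.
- The arm moves only by the tool arm_command, never from a script. Its argument "deltas" is a list of rows, each a list of 3 entries, a list of its own where there are three numbers: the opening, from -1 (shut) to 1 (fully open), then the shift along the tool's x, y, z scaled (see below), then the turn, a rotation vector about the tool's x, y, z scaled (see below). In form: [[hand, [tx, ty, tz], [ax, ay, az]], ...]. A call has 1 to 12 rows; each row shifts and turns the commanded pose from where the row before left it, along the tool's axes as they then stand; what a row does not reach is not made up. The controller multiplies each number of a shift by 0.075 m and each number of a turn by pi/4 rad. A row lasts 1/8 s, in which the tool goes at most 62.5 mm and 10.7 degrees, less where a joint would pass 70% of its speed; a pose out of reach is approached as far as the arm can. A call with a number of a shift or a turn outside -1 to 1 is refused whole. A call with a gripper value outside its range is refused whole. The fingers move at their own pace and stop on an object; "force" is the grip in N (left out, the last holds). Time passes only in rows, so rows that do not move let the fingers close. It gives the time, the measured TCP pose, the force, the opening and the grip force at its end, in the units of the state.
- ctrl.observe(): the state, without advancing time (a new reading comes with each control period).
- vision.camera(name): name is "scene" or "top" or "wrist"; returns a dict with "frame" (480x640x3 uint8, blue, green, red), "mtx" (3x3 intrinsics, pixels), "origin" and "attitude" of the camera in the world; the wrist camera has in their place "tool_from_camera" (4x4, takes a point from camera to tool coordinates, whose origin is the TCP and whose axes are the flange's). Camera axes: x right, y up, looking along -z (the intrinsics and any distortion apply to the point x, -y, -z); pixel columns grow to the right and rows downward; lengths in mm; the calibration is good to about 2 mm. A picture is of the moment at which its call begins: read the wrist's pose just before it. There is no depth.
- ctrl.close_job(): hands the job in; it is judged then, once.
The state is a dict: "time": time; "joint_pos": joint angles; "qd": joint speeds; "tau": joint torques, N m; "position": TCP position; "orientation": TCP orientation; "contact_force": force on the tool from outside, world axes, zero at the start; "ft_torque": the same for the moment, N m; "grip_width": finger opening in mm; "grasp_force": force on a finger pad.
Only numpy, scipy, OpenCV 4.12 (cv2) and the standard library are available. Lean on these libraries where they do the work, as an engineer would, in place of code of your own. Each camera call takes 0.05 s, during which the arm holds its last target. There are 200 camera calls.

## Working session

There is one attempt and no reset: what is moved stays moved. The work goes in short steps, Python scripts to look and compute and a tool call to move; the robot and the scene stay as the last step left them, time stands still between calls to the robot, and variables do not carry over. Pictures are saved under pics/ and viewed, at most 10 in all, crops included, and the job is handed in when it is done.

Besides the shell and the picture viewer there is one more tool, called after "Request:" as name(argument=value, ...), one argument or row to a line, values as JSON. arm_command: Moves the arm, as the interface text tells. Shifts and turns lie within -1 to 1; 1 stands for 0.075 m of shift or pi/4 rad of turn. Its arguments: {"type":"object","properties":{"deltas":{"type":"array"},"force":{"type":"number"}},"required":["deltas"]}

```bash
mkdir -p pics; ls
cat > h.py <<'E'
import numpy as np, cv2
from scipy.spatial.transform import Rotation as R
from cell import ctrl, vision
def attM(a):
    a=np.array(a,float); return a if a.shape==(3,3) else R.from_rotvec(a).as_matrix()
E
python3 - <<'E'
from h import *
s=ctrl.observe(); print(s); print(ctrl.tip_reach)
for n in ['scene','top','wrist']:
    c=vision.camera(n); cv2.imwrite(f'pics/{n}0.png',c['frame']); print({k:v for k,v in c.items() if k!='frame'})
a=cv2.imread('pics/scene0.png');b=cv2.imread('pics/top0.png')
E
```

```text
pics
{'time': 0.0, 'joint_pos': array([ 1.14271023e+00,  3.78084455e-01,  7.96133019e-02,  1.27439178e+00,
       -1.33261211e-06,  1.46052345e+00]), 'qd': array([-0.00053986,  0.0010109 , -0.00184806,  0.00025706,  0.00143034,
        0.00034587]), 'tau': array([-4.84761094e-04, -4.63604271e+01,  2.69875574e+01,  2.07055954e-02,
       -3.46836550e-04, -3.47072515e-06]), 'position': array([179.40487314, 545.64868631, 252.343736  ]), 'orientation': array([-0.49703448, -3.10146844,  0.00312932]), 'contact_force': array([-0.23798099,  0.40314989,  0.71587025]), 'ft_torque': array([0.01907638, 0.04460181, 0.0247775 ]), 'grasp_force': 0.0, 'grip_width': 85.27104759754452}
22.0
{'mtx': array([[476.72813541,   0.        , 322.43707891],
       [  0.        , 476.72813541, 243.49853488],
       [  0.        ,   0.        ,   1.        ]]), 'origin': array([ 988.81631822, -421.23996296, 1016.67322358]), 'attitude': array([0.59522603, 0.26185264, 0.8381087 ])}
{'mtx': array([[543.53498251,   0.        , 322.58438296],
       [  0.        , 543.53498251, 242.47434471],
       [  0.        ,   0.        ,   1.        ]]), 'origin': array([ 390.2484634 ,  -23.32256342, 1430.20708316]), 'attitude': array([ 0.10134296, -0.06840883, -1.54936387])}
{'mtx': array([[392.83471638,   0.        , 321.55996415],
       [  0.        , 392.83471638, 238.30876228],
       [  0.        ,   0.        ,   1.        ]]), 'tool_from_camera': array([[ 7.24646178e-04,  9.59818802e-01,  2.80619569e-01,
         7.15036862e+01],
       [ 9.99998497e-01, -1.13745895e-03,  1.30821027e-03,
        -1.21517913e+00],
       [ 1.57483806e-03,  2.80618199e-01, -9.59818184e-01,
        -1.20055899e+02],
       [ 0.00000000e+00,  0.00000000e+00,  0.00000000e+00,
         1.00000000e+00]])}
```

View pics/scene0.png

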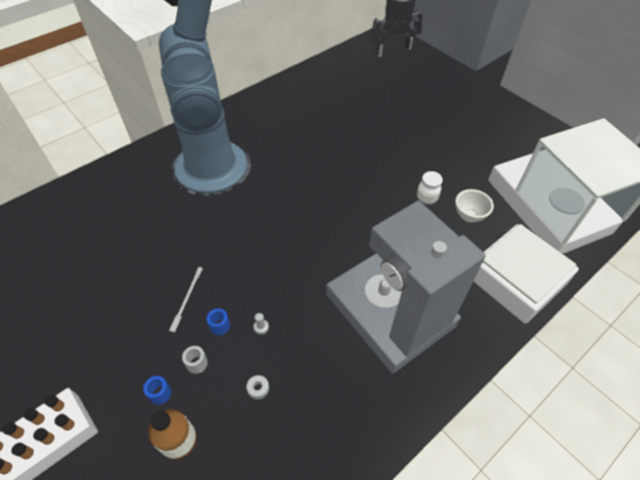

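View pics/top0.png

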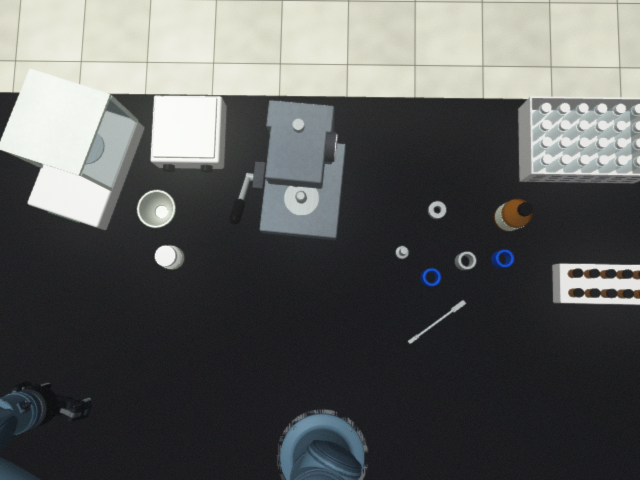

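The scene view shows the grey tube at (195,359), the collar at (258,386), the plunger at (261,324), blue tubes at (218,321) and (157,390), and the press spigot at (385,287). In the top view the tube is at (466,261), the collar at (437,210), the blue tubes at (431,277) and (504,258), the spigot at (301,197) and the lever grip at (237,210).

The candidates are the grey tube, the two blue tubes and the collar. The grey tall tube fits, because the blue ones are excluded and the collar is short with a small bore. I'll confirm it in a crop.

```bash
cat >> h.py <<'E'
def cam(n):
    c=vision.camera(n); c['A']=attM(c['attitude']); return c
def ray(c,uv):
    p=cv2.undistortPoints(np.array([[uv]],float),c['mtx'],None)[0,0]
    d=c['A']@np.array([p[0],-p[1],-1.]); return c['origin'],d/np.linalg.norm(d)
def plane(c,uv,z):
    o,d=ray(c,uv); return o+d*(z-o[2])/d[2]
def tri(rs):
    M=sum(np.eye(3)-np.outer(d,d) for o,d in rs); b=sum((np.eye(3)-np.outer(d,d))@o for o,d in rs)
    x=np.linalg.solve(M,b); return x,[round(float(np.linalg.norm(np.cross(x-o,d))),1) for o,d in rs]
def proj(c,P):
    q=c['A'].T@(np.array(P)-c['origin']); q=c['mtx']@[q[0],-q[1],-q[2]]; return q[:2]/q[2]
E
python3 - <<'E'
from h import *
s=cam('scene');t=cam('top')
def crop(c,x,y,w=40,h=30,k=10): return cv2.resize(c['frame'][y-h:y+h,x-w:x+w],None,fx=k/2,fy=k/2,interpolation=cv2.INTER_CUBIC)
im=np.vstack([np.hstack([crop(s,195,359),crop(t,466,261)]),np.hstack([crop(s,385,287),crop(t,301,190)])])
cv2.imwrite('pics/c1.png',im)
print(im.shape)
for n,c,p in [('s',s,(195,359)),('t',t,(466,261)),('s',s,(385,287)),('t',t,(301,197)),('t',t,(466,261)),('t',t,(437,210))]:
    print(n,p,plane(c,p,45).round(0),plane(c,p,84).round(0))
E
```

```text
(600, 800, 3)
s (195, 359) [ 514. -359.   45.] [ 533. -362.   84.]
t (466, 261) [ 500. -358.   45.] [ 497. -349.   84.]
s (385, 287) [649.  79.  45.] [663.  58.  84.]
t (301, 197) [658.  66.  45.] [651.  63.  84.]
t (466, 261) [ 500. -358.   45.] [ 497. -349.   84.]
t (437, 210) [ 630. -285.   45.] [ 623. -278.   84.]
```

View pics/c1.png

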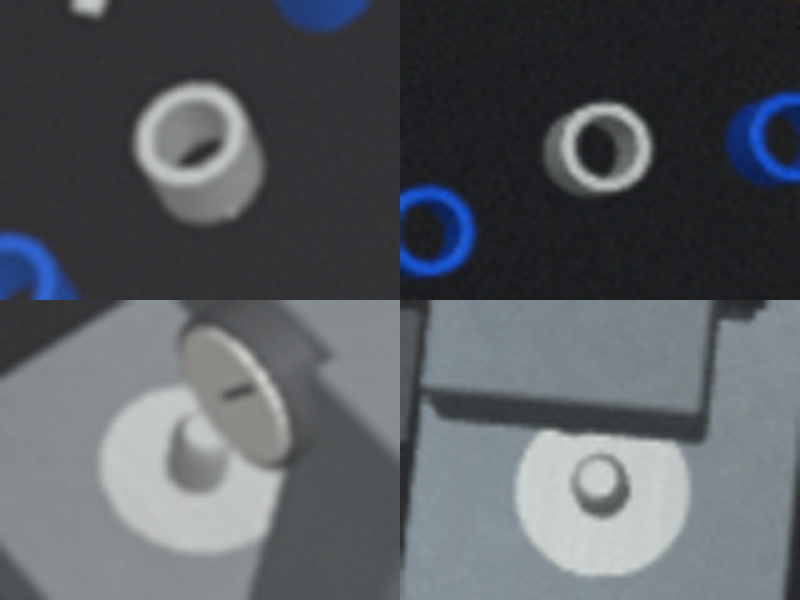

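The crop confirms it: a bare steel tube with a thin wall, visibly tall, and neither blue nor the thick collar. The lower panels show the spigot tip on the white disc in both views, with the dial partly covering it in the scene view. Next I measure.

Run:
```python
from h import *
s=cam('scene');t=cam('top')
def ell(c,x,y,w,th,name):
    g=cv2.cvtColor(c['frame'],cv2.COLOR_BGR2GRAY)[y-w:y+w,x-w:x+w]
    g=cv2.resize(g,None,fx=4,fy=4,interpolation=cv2.INTER_CUBIC)
    m=(g>th).astype(np.uint8)
    cs,h=cv2.findContours(m,cv2.RETR_CCOMP,cv2.CHAIN_APPROX_NONE)
    for k,q in enumerate(cs):
        if len(q)>40:
            e=cv2.fitEllipse(q); u=(np.array(e[0])+.5)/4-.5+[x-w,y-w]
            print(name,th,'hole' if h[0][k][3]>=0 else 'out',u.round(2),np.round(np.array(e[1])/4,1),round(e[2]))
for th in (165,185): ell(s,193,356,22,th,'sleeve s')
for th in (150,175): ell(t,467,260,20,th,'sleeve t')
ell(t,301,197,12,190,'spig t'); ell(t,301,197,12,205,'spig t')
ell(s,386,286,12,190,'spig s');ell(s,386,286,12,205,'spig s')
P,e=tri([ray(s,(193,355.6)),ray(t,(467.2,260.4))]);print('rim',P.round(1),e)
P,e=tri([ray(s,(385.6,284)),ray(t,(300.8,195.6))]);print('spig',P.round(1),e)
# base edges in top view
g=cv2.cvtColor(t['frame'],cv2.COLOR_BGR2GRAY)
roi=(g>70).astype(np.uint8)
fr=[(x,max(y for y in range(225,250) if roi[y,x])+.5) for x in range(270,330,3)]
lf=[(min(x for x in range(250,290) if roi[y,x] )-.5,y) for y in range(195,230,3)]
rt=[(max(x for x in range(320,352) if roi[y,x])+.5,y) for y in range(150,232,4)]
for n,p in (('fr',fr),('lf',lf),('rt',rt)):
    W=np.array([plane(t,q,50)[:2] for q in p],np.float32); v=cv2.fitLine(W,cv2.DIST_HUBER,0,.01,.01).ravel()
    print(n,v.round(3),np.degrees(np.arctan2(v[1],v[0])).round(2))
```

```text
sleeve s 165 out [192.83 355.7 ] [18.1 21.3] 60
sleeve s 165 hole [192.84 355.56] [14.  16.3] 56
sleeve s 185 out [192.78 355.68] [16.9 20.2] 59
sleeve s 185 hole [192.79 355.53] [15.2 17.7] 59
sleeve t 150 out [466.6  259.92] [16.5 17.2] 113
sleeve t 150 hole [466.66 259.9 ] [13.3 13.6] 169
sleeve t 175 out [466.62 259.89] [15.7 16.3] 120
sleeve t 175 hole [466.7  259.94] [14.2 14.6] 155
spig t 190 out [300.14 195.19] [6.1 6.2] 102
spig t 190 out [300.21 197.83] [24.7 28.4] 100
spig t 190 hole [300.74 196.73] [12.9 14.3] 168
spig t 205 out [294.61 204.54] [7.  8.6] 171
spig t 205 out [301.56 196.45] [1.5 4. ] 35
spig t 205 out [293.04 196.6 ] [1.7 6.6] 5
spig s 190 out [384.8 283.1] [3.5 6. ] 132
spig s 190 out [384.2  287.61] [21.8 26.1] 122
rim [ 502.7 -359.9   43.2] [1.8, 1.8]
spig [655.9  65.4  80.8] [1.7, 1.7]
fr [8.00000e-02 9.97000e-01 5.60494e+02 7.04910e+01] 85.41
lf [ 9.96000e-01 -8.90000e-02  6.17478e+02  1.68085e+02] -5.09
rt [ 9.97000e-01 -8.30000e-02  6.77803e+02 -3.65140e+01] -4.76
```

```bash
cat >> h.py <<'E'
def Rt(az,tilt):
    a,t=np.radians([az,tilt]); z=np.array([np.sin(t)*np.cos(a),np.sin(t)*np.sin(a),-np.cos(t)])
    x=np.array([-np.cos(t)*np.cos(a),-np.cos(t)*np.sin(a),-np.sin(t)]); return np.c_[x,np.cross(z,x),z]
def plan(p,Rm,way,hand,dec=2):
    """way: list of (pos,R,n rows); returns rows from pose p,Rm"""
    out=[];p=np.array(p,float)
    for q,Q,n in way:
        p0=p.copy();R0=Rm.copy();q=np.array(q,float);w=R.from_matrix(R0.T@Q).as_rotvec()
        for k in range(1,n+1):
            gp=p0+(q-p0)*k/n; gR=R0@R.from_rotvec(w*k/n).as_matrix()
            d=np.round(Rm.T@(gp-p)/75,dec)+0.; r=np.round(R.from_matrix(Rm.T@gR).as_rotvec()/(np.pi/4),dec)+0.
            p=p+Rm@d*75; Rm=Rm@R.from_rotvec(r*np.pi/4).as_matrix(); out.append([hand,d.tolist(),r.tolist()])
    return out,p,Rm
def show(o):
    for i in range(0,len(o),12): print(str(o[i:i+12]).replace(' ',''))
def now():
    s=ctrl.observe(); return s['position'],R.from_rotvec(s['orientation']).as_matrix(),s
def wcam():
    p,Rm,s=now(); c=vision.camera('wrist'); T=np.array(c['tool_from_camera'])
    c['A']=Rm@T[:3,:3]; c['origin']=p+Rm@T[:3,3]; return c
E
python3 - <<'E'
from h import *
p,Rm,s=now(); print(Rm.round(2))
Q=Rt(-5,35); print(Q.round(2), np.degrees(np.linalg.norm(R.from_matrix(Rm.T@Q).as_rotvec())))
g=np.array([502.7,-359.5,28])-Q[:,2]*(3+80)
print(g)
o,p2,R2=plan(p,Rm,[((430,90,280),Rm@R.from_rotvec(R.from_matrix(Rm.T@Q).as_rotvec()*.5).as_matrix(),11),(g,Q,11)],1)
show(o);print(p2,(R2-Q).round(3))
E
```

```text
[[-0.95  0.31 -0.  ]
 [ 0.31  0.95 -0.  ]
 [ 0.   -0.   -1.  ]]
[[-0.82  0.09  0.57]
 [ 0.07  1.   -0.05]
 [-0.57  0.   -0.82]] 37.34162480144457
[ 455.2743142  -355.35079013   95.98961968]
[[1,[-0.46,-0.43,-0.03],[0.0,-0.04,-0.01]],[1,[-0.46,-0.43,-0.02],[-0.01,-0.03,-0.02]],[1,[-0.45,-0.45,-0.01],[0.0,-0.04,-0.01]],[1,[-0.45,-0.44,0.0],[-0.01,-0.03,-0.01]],[1,[-0.44,-0.45,0.01],[0.0,-0.04,-0.01]],[1,[-0.45,-0.45,0.03],[0.0,-0.03,-0.02]],[1,[-0.43,-0.46,0.03],[-0.01,-0.04,-0.01]],[1,[-0.43,-0.46,0.05],[0.0,-0.03,-0.01]],[1,[-0.42,-0.47,0.05],[-0.01,-0.04,-0.02]],[1,[-0.41,-0.47,0.06],[0.0,-0.03,-0.01]],[1,[-0.41,-0.47,0.08],[-0.01,-0.04,-0.01]],[1,[-0.07,-0.53,0.24],[0.0,-0.03,-0.01]]]
[[1,[-0.06,-0.53,0.25],[-0.01,-0.04,-0.02]],[1,[-0.04,-0.53,0.24],[0.0,-0.03,-0.01]],[1,[-0.03,-0.53,0.24],[0.0,-0.04,-0.01]],[1,[-0.02,-0.53,0.25],[-0.01,-0.03,-0.02]],[1,[-0.01,-0.53,0.24],[0.0,-0.04,-0.01]],[1,[0.01,-0.54,0.24],[-0.01,-0.03,-0.01]],[1,[0.01,-0.53,0.24],[0.0,-0.04,-0.02]],[1,[0.03,-0.54,0.23],[0.0,-0.03,-0.01]],[1,[0.04,-0.53,0.24],[-0.01,-0.04,-0.01]],[1,[0.05,-0.54,0.22],[0.0,-0.03,-0.01]]]
[ 455.2277872  -355.5875177    96.41422701] [[-0.002  0.003 -0.003]
 [ 0.004 -0.    -0.   ]
 [ 0.003  0.002 -0.002]]
```

Request:
arm_command(
  deltas=[
    [1, [-0.46, -0.43, -0.03], [0.0, -0.04, -0.01]],
    [1, [-0.46, -0.43, -0.02], [-0.01, -0.03, -0.02]],
    [1, [-0.45, -0.45, -0.01], [0.0, -0.04, -0.01]],
    [1, [-0.45, -0.44, 0.0], [-0.01, -0.03, -0.01]],
    [1, [-0.44, -0.45, 0.01], [0.0, -0.04, -0.01]],
    [1, [-0.45, -0.45, 0.03], [0.0, -0.03, -0.02]],
    [1, [-0.43, -0.46, 0.03], [-0.01, -0.04, -0.01]],
    [1, [-0.43, -0.46, 0.05], [0.0, -0.03, -0.01]],
    [1, [-0.42, -0.47, 0.05], [-0.01, -0.04, -0.02]],
    [1, [-0.41, -0.47, 0.06], [0.0, -0.03, -0.01]],
    [1, [-0.41, -0.47, 0.08], [-0.01, -0.04, -0.01]],
    [1, [-0.07, -0.53, 0.24], [0.0, -0.03, -0.01]],
  ],
)

```text
time: 1.85
position: [434.7, 48.1, 265.4]
orientation: [0.279, 2.79, -0.018]
contact_force: [0.1, -0.4, -0.8]
grip_width: 85.5
grasp_force: 0.0
```

Request:
arm_command(
  deltas=[
    [1, [-0.06, -0.53, 0.25], [-0.01, -0.04, -0.02]],
    [1, [-0.04, -0.53, 0.24], [0.0, -0.03, -0.01]],
    [1, [-0.03, -0.53, 0.24], [0.0, -0.04, -0.01]],
    [1, [-0.02, -0.53, 0.25], [-0.01, -0.03, -0.02]],
    [1, [-0.01, -0.53, 0.24], [0.0, -0.04, -0.01]],
    [1, [0.01, -0.54, 0.24], [-0.01, -0.03, -0.01]],
    [1, [0.01, -0.53, 0.24], [0.0, -0.04, -0.02]],
    [1, [0.03, -0.54, 0.23], [0.0, -0.03, -0.01]],
    [1, [0.04, -0.53, 0.24], [-0.01, -0.04, -0.01]],
    [1, [0.05, -0.54, 0.22], [0.0, -0.03, -0.01]],
    [0.6, [0, 0, 0], [0, 0, 0]],
    [0.6, [0, 0, 0], [0, 0, 0]],
  ],
)

```text
time: 3.35
position: [455.0, -354.7, 96.1]
orientation: [0.116, 2.532, -0.031]
contact_force: [0.3, 0.9, -0.9]
grip_width: 68.6
grasp_force: 0.0
```

Run:
```python
from h import *
p,Rm,s=now();print(p.round(1),(Rm-Rt(-5,35)).round(3),s['joint_pos'].round(2),s['grip_width'],s['time'])
c=wcam();cv2.imwrite('pics/w1.png',c['frame']);print(proj(c,[502.7,-359.5,45]),proj(c,[502.7,-359.5,0]))
```

```text
[ 455.  -354.7   96.1] [[-0.002  0.003 -0.003]
 [ 0.005 -0.     0.001]
 [ 0.003  0.004 -0.002]] [-1.01  0.24 -0.75  0.18  0.47 -0.82] 68.61248247675705 3.35
[322.70307885 287.74720388] [322.39899422 222.83371278]
```

View pics/w1.png

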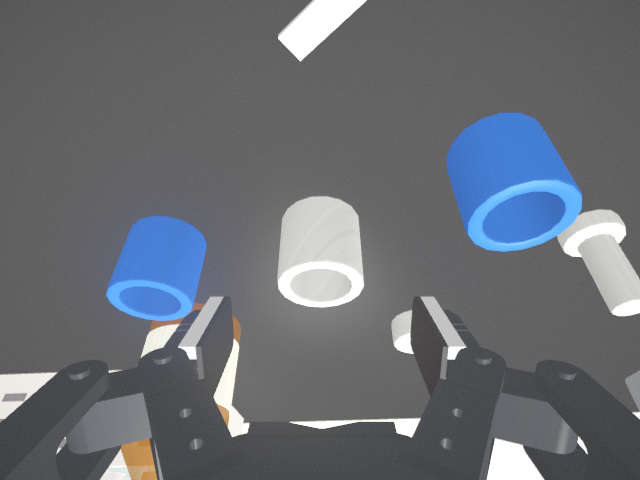

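The wrist view is upside down, with the robot towards the top. The sleeve rim is centred near (320,284) between the pads, blue tubes lie left (150,298) and right (525,213), clear of the finger paths.

```bash
cat >> h.py <<'E'
def rim(c,uv,z,th=235):
    g=cv2.cvtColor(c['frame'],cv2.COLOR_BGR2GRAY); m=(g>th).astype(np.uint8)
    cs,h=cv2.findContours(m,cv2.RETR_CCOMP,cv2.CHAIN_APPROX_NONE)
    for k,q in enumerate(cs):
        if h[0][k][3]>=0 and len(q)>60 and cv2.pointPolygonTest(q,uv,False)>0:
            W=np.array([plane(c,tuple(a),z)[:2] for a in q[:,0].astype(float)],np.float32)
            (x,y),ax,an=cv2.fitEllipse(W); e=cv2.fitEllipse(q)
            print('hole px',np.round(e[0],1),'world',round(x,1),round(y,1),'axes',np.round(ax,1)); return e[0]
E
python3 - <<'E'
from h import *
c=wcam()
for th in (215,235,245): rim(c,(320,284),45,th)
s=cam('scene');t=cam('top');u=plane(c,(320.5,284),45);print(u)
print(tri([ray(c,(320.5,284)),ray(s,(192.8,355.6)),ray(t,(466.6,259.9))]))
E
```

```text
hole px [320. 284.] world 500.7 -360.3 axes [32.1 32.7]
hole px [319.6 284.1] world 500.8 -360.5 axes [32.5 33.2]
[ 499.6551831  -359.94877959   45.        ]
(array([ 503.13044706, -359.67136605,   42.95433743]), [0.6, 1.0, 0.4])
```

Run:
```python
from h import *
p,Rm,s=now()
Q=Rt(-5,35); g=np.array([501,-360,30])-Q[:,2]*3
o,p2,R2=plan(p,Rm,[(g,Q,8)],0.6);show(o);print(p2,g)
```

```text
[[0.6,[0.0,0.0,0.13],[0.0,0.0,0.0]],[0.6,[0.0,-0.01,0.13],[0.0,0.0,0.0]],[0.6,[0.0,0.0,0.13],[0.0,0.0,0.0]],[0.6,[0.0,0.0,0.13],[0.0,0.0,0.0]],[0.6,[0.01,0.0,0.13],[0.0,0.0,0.0]],[0.6,[0.0,-0.01,0.13],[0.0,0.0,0.0]],[0.6,[0.0,0.0,0.13],[0.0,0.0,0.0]],[0.6,[0.0,0.0,0.13],[0.0,0.0,0.0]]]
[ 499.2076345  -359.67159896   32.42202895] [ 499.28581859 -359.85002856   32.45745613]
```

Request:
arm_command(
  deltas=[
    [0.6, [0.0, 0.0, 0.13], [0.0, 0.0, 0.0]],
    [0.6, [0.0, -0.01, 0.13], [0.0, 0.0, 0.0]],
    [0.6, [0.0, 0.0, 0.13], [0.0, 0.0, 0.0]],
    [0.6, [0.0, 0.0, 0.13], [0.0, 0.0, 0.0]],
    [0.6, [0.01, 0.0, 0.13], [0.0, 0.0, 0.0]],
    [0.6, [0.0, -0.01, 0.13], [0.0, 0.0, 0.0]],
    [0.6, [0.0, 0.0, 0.13], [0.0, 0.0, 0.0]],
    [0.6, [0.0, 0.0, 0.13], [0.0, 0.0, 0.0]],
    [0.6, [0, 0, 0], [0, 0, 0]],
  ],
)

```text
time: 4.68
position: [499.0, -360.3, 31.0]
orientation: [0.115, 2.532, -0.032]
contact_force: [-0.2, 0.4, -0.0]
grip_width: 68.4
grasp_force: 0.0
```

Run:
```python
from h import *
p,Rm,s=now();c=wcam();cv2.imwrite('pics/w2.png',c['frame'])
print(p.round(1),s['contact_force'].round(1))
e=proj(c,[501,-360,45]);print(e)
for th in (200,215,235): rim(c,(float(e[0]),float(e[1])),45,th)
```

```text
[ 499.  -360.3   31. ] [-0.2  0.4 -0. ]
[326.59870478 383.75081316]
hole px [326.  380.1] world 499.2 -360.0 axes [31.  32.1]
```

View pics/w2.png

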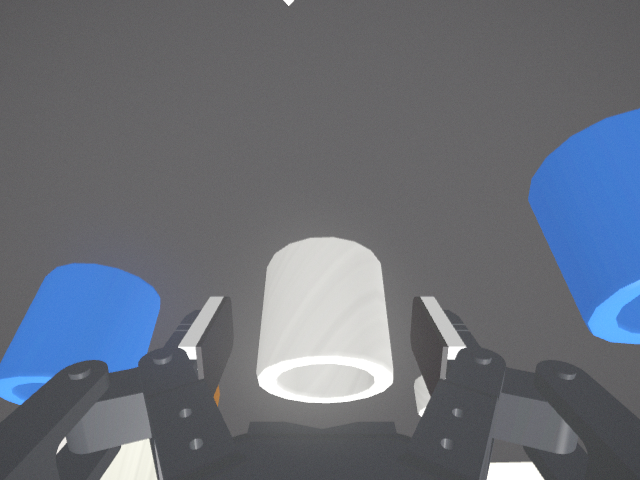

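The sleeve now stands centred between the pads, with its rim at (326,380). I close on it.

Request:
arm_command(
  deltas=[
    [-0.2, [0, 0, 0], [0, 0, 0]],
    [-0.2, [0, 0, 0], [0, 0, 0]],
    [-0.2, [0, 0, 0], [0, 0, 0]],
    [-0.2, [0, 0, 0], [0, 0, 0]],
    [-0.2, [0, 0, 0], [0, 0, 0]],
    [-0.2, [0, 0, 0], [0, 0, 0]],
  ],
  force=50,
)

```text
time: 5.48
position: [499.1, -360.6, 32.5]
orientation: [0.115, 2.531, -0.033]
contact_force: [-4.6, 2.7, 4.7]
grip_width: 45.7
grasp_force: 50.9
```

Run:
```python
from h import *
p,Rm,s=now();c=wcam()
print(p.round(1),s['contact_force'].round(1))
e=proj(c,[499.5,-360,45]);print(e)
for th in (200,215,235): rim(c,(float(e[0]),float(e[1])),45,th)
Q=Rt(-4.8,35)
# carry: lift, across in front of press, at start of approach
o,p2,R2=plan(p,Rm,[(p+[0,0,80],Rm,5),((480,-40,170),Q,10),((540,73,170),Q,5)],-0.2);show(o);print(p2)
```

```text
[ 499.1 -360.6   32.5] [-4.6  2.7  4.7]
[327.09341293 377.48070835]
hole px [322.9 376. ] world 499.6 -361.3 axes [31.1 32.1]
[[-0.2,[-0.12,0.0,-0.18],[0.0,0.0,0.0]],[-0.2,[-0.12,0.0,-0.17],[0.0,0.0,0.0]],[-0.2,[-0.13,0.0,-0.18],[0.0,0.0,0.0]],[-0.2,[-0.12,0.0,-0.17],[0.0,0.0,0.0]],[-0.2,[-0.12,0.0,-0.18],[0.0,0.0,0.0]],[-0.2,[0.01,0.42,-0.1],[0.0,0.0,0.0]],[-0.2,[0.01,0.43,-0.1],[0.0,0.0,0.0]],[-0.2,[0.01,0.42,-0.09],[0.0,0.0,0.0]],[-0.2,[0.01,0.43,-0.1],[0.0,0.0,0.0]],[-0.2,[0.01,0.42,-0.1],[0.0,0.0,0.0]],[-0.2,[0.0,0.42,-0.1],[0.0,0.0,-0.01]],[-0.2,[0.01,0.43,-0.1],[0.0,0.0,0.0]]]
[[-0.2,[0.01,0.42,-0.09],[0.0,0.0,0.0]],[-0.2,[0.0,0.43,-0.1],[0.0,0.0,0.0]],[-0.2,[0.01,0.42,-0.1],[0.0,0.0,0.0]],[-0.2,[-0.11,0.31,0.08],[0.0,0.0,0.0]],[-0.2,[-0.11,0.32,0.07],[0.0,0.0,0.0]],[-0.2,[-0.11,0.31,0.08],[0.0,0.0,0.0]],[-0.2,[-0.11,0.31,0.07],[0.0,0.0,0.0]],[-0.2,[-0.11,0.32,0.08],[0.0,0.0,0.0]]]
[539.69282557  73.22980404 169.85758469]
```

Request:
arm_command(
  deltas=[
    [-0.2, [-0.12, 0.0, -0.18], [0.0, 0.0, 0.0]],
    [-0.2, [-0.12, 0.0, -0.17], [0.0, 0.0, 0.0]],
    [-0.2, [-0.13, 0.0, -0.18], [0.0, 0.0, 0.0]],
    [-0.2, [-0.12, 0.0, -0.17], [0.0, 0.0, 0.0]],
    [-0.2, [-0.12, 0.0, -0.18], [0.0, 0.0, 0.0]],
    [-0.2, [0.01, 0.42, -0.1], [0.0, 0.0, 0.0]],
    [-0.2, [0.01, 0.43, -0.1], [0.0, 0.0, 0.0]],
    [-0.2, [0.01, 0.42, -0.09], [0.0, 0.0, 0.0]],
    [-0.2, [0.01, 0.43, -0.1], [0.0, 0.0, 0.0]],
    [-0.2, [0.01, 0.42, -0.1], [0.0, 0.0, 0.0]],
    [-0.2, [0.0, 0.42, -0.1], [0.0, 0.0, -0.01]],
    [-0.2, [0.01, 0.43, -0.1], [0.0, 0.0, 0.0]],
  ],
)

```text
time: 7.02
position: [484.4, -135.0, 151.7]
orientation: [0.107, 2.534, -0.036]
contact_force: [0.5, -0.4, -2.1]
grip_width: 45.4
grasp_force: 52.0
```

Request:
arm_command(
  deltas=[
    [-0.2, [0.01, 0.42, -0.09], [0.0, 0.0, 0.0]],
    [-0.2, [0.0, 0.43, -0.1], [0.0, 0.0, 0.0]],
    [-0.2, [0.01, 0.42, -0.1], [0.0, 0.0, 0.0]],
    [-0.2, [-0.11, 0.31, 0.08], [0.0, 0.0, 0.0]],
    [-0.2, [-0.11, 0.32, 0.07], [0.0, 0.0, 0.0]],
    [-0.2, [-0.11, 0.31, 0.08], [0.0, 0.0, 0.0]],
    [-0.2, [-0.11, 0.31, 0.07], [0.0, 0.0, 0.0]],
    [-0.2, [-0.11, 0.32, 0.08], [0.0, 0.0, 0.0]],
    [-0.2, [0, 0, 0], [0, 0, 0]],
    [-0.2, [0, 0, 0], [0, 0, 0]],
    [-0.2, [0, 0, 0], [0, 0, 0]],
  ],
)

```text
time: 8.4
position: [538.9, 72.3, 168.5]
orientation: [0.107, 2.533, -0.037]
contact_force: [-0.8, 0.4, -1.7]
grip_width: 45.2
grasp_force: 52.2
```

Run:
```python
from h import *
p,Rm,s=now();c=wcam()
print(p.round(2),s['contact_force'].round(1),s['time'],s['grip_width'],(Rm-Rt(-4.8,35)).round(3))
cv2.imwrite('pics/w3.png',c['frame'])
rim(c,(323.,376.),p[2]+12.5,215)
print('spigot top/bottom px',proj(c,[655.5,65,84]),proj(c,[655.5,65,50]))
```

```text
[538.93  72.34 168.5 ] [-0.8  0.4 -1.7] 8.4 45.22121352685295 [[-0.003  0.001 -0.004]
 [-0.    -0.    -0.003]
 [ 0.004 -0.003 -0.003]]
spigot top/bottom px [327.20871834 299.00298328] [326.98310921 260.19563205]
```

View pics/w3.png

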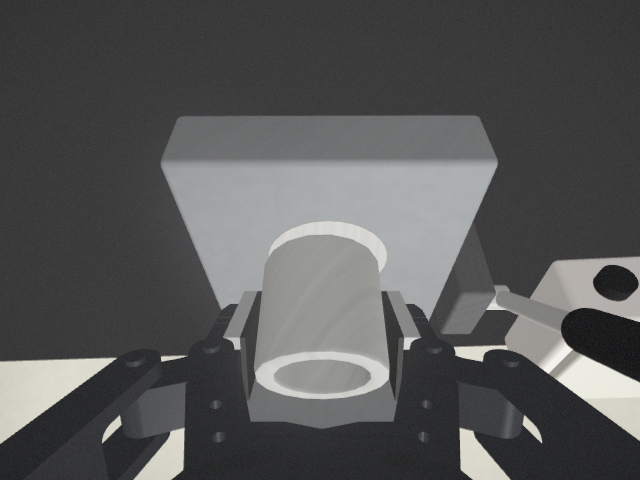

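The wrist view shows the sleeve held upright, with its bore at (323,375). It hides the spigot, but the white disc (arc to (387,255)) and the base front corners (162,163) and (497,163) can be measured. The lever grip is at (600,340).

```bash
cat > m.py <<'E'
from h import *
def lines(c,disp=True):
    g=cv2.GaussianBlur(cv2.cvtColor(c['frame'],cv2.COLOR_BGR2GRAY),(3,3),0).astype(float)
    def edge(pts):
        return np.array([plane(c,q,50)[:2] for q in pts],np.float32)
    gx=cv2.Sobel(g,cv2.CV_64F,1,0);gy=cv2.Sobel(g,cv2.CV_64F,0,1)
    L=[];Rr=[];F=[]
    for v in range(180,290,5):
        x0=162+(v-163)*60/147; a=int(x0-10); k=np.argmax(gx[v,a:a+20]); L.append((a+k,v))
    for v in range(172,222,4):
        x0=497-(v-163)*57/147; a=int(x0-10); k=np.argmin(gx[v,a:a+20]); Rr.append((a+k,v))
    for u in range(180,480,12):
        k=np.argmax(gy[150:178,u]); F.append((u,150+k))
    r={}
    for n,p in (('L',L),('R',Rr),('F',F)):
        W=edge(p); l=cv2.fitLine(W,cv2.DIST_HUBER,0,.01,.01).ravel(); d=l[:2] if n=='F' else l[:2]*np.sign(l[0])
        if n=='F': d=d*np.sign(d[1])
        res=np.abs((W-l[2:])@[-d[1],d[0]]); r[n]=(d,l[2:]); print(n,np.degrees(np.arctan2(d[1],d[0])).round(2),l[2:].round(1),res.max().round(2))
    return r
E
python3 - <<'E'
from m import *
p,Rm,s=now();c=wcam()
r=lines(c)
for th in (120,140,160): rim(c,(323.,375.),p[2]+12.5,th)
# disc right edge pts
yaw=np.radians(-4.8);X=np.array([np.cos(yaw),np.sin(yaw)]);Y=np.array([-X[1],X[0]])
F=r['F'][1]@X; l=(r['L'][1]@Y); rr=(r['R'][1]@Y); print('front->spigot x',F+95,'mid y',(l+rr)/2,'width',l-rr); print('spigot',(F+95)*X+(l+rr)/2*Y)
g=cv2.cvtColor(c['frame'],cv2.COLOR_BGR2GRAY); m=(g>190).astype(np.uint8); m[280:]=0
cs,_=cv2.findContours(m,cv2.RETR_EXTERNAL,cv2.CHAIN_APPROX_NONE); q=max([k for k in cs if 240<k[:,0,0].mean()<420],key=len); print(cv2.boundingRect(q))
q=q[:,0].astype(float); out=[]
for u in set(q[:,0]):
    out.append((u,q[q[:,0]==u][:,1].min()))
W=np.array([plane(c,a,50)[:2] for a in out]); A=np.c_[2*W,np.ones(len(W))]; sol=np.linalg.lstsq(A,(W**2).sum(1),rcond=None)[0]
print('disc',sol[:2],np.sqrt(sol[2]+sol[:2]@sol[:2]))
E
```

```text
L -4.59 [619.6 -29.9] 0.53
R -4.61 [594.8 168. ] 0.33
F 85.62 [558.4  78.7] 0.8
hole px [323.4 375.6] world 539.3 71.9 axes [30.3 31.5]
front->spigot x 644.808914480745 mid y 119.6221852551009 width -195.15245551897715
spigot [652.55720534  65.24643409]
(269, 221, 118, 51)
disc [655.38956512  65.25248552] 44.899620121407054
```

Run:
```python
from h import *
p,Rm,s=now()
o,p2,R2=plan(p,Rm,[((655,65.6,128),Rm,10)],-0.2);show(o);print(p2)
```

```text
[[-0.2,[-0.1,0.0,0.13],[0.0,0.0,0.0]],[-0.2,[-0.09,0.01,0.14],[0.0,0.0,0.0]],[-0.2,[-0.1,0.0,0.13],[0.0,0.0,0.0]],[-0.2,[-0.09,0.01,0.13],[0.0,0.0,0.0]],[-0.2,[-0.1,0.0,0.13],[0.0,0.0,0.0]],[-0.2,[-0.09,0.01,0.14],[0.0,0.0,0.0]],[-0.2,[-0.1,0.0,0.13],[0.0,0.0,0.0]],[-0.2,[-0.1,0.0,0.13],[0.0,0.0,0.0]],[-0.2,[-0.09,0.01,0.14],[0.0,0.0,0.0]],[-0.2,[-0.1,0.0,0.13],[0.0,0.0,0.0]]]
[655.18612011  65.42930581 128.04167337]
```

Request:
arm_command(
  deltas=[
    [-0.2, [-0.1, 0.0, 0.13], [0.0, 0.0, 0.0]],
    [-0.2, [-0.09, 0.01, 0.14], [0.0, 0.0, 0.0]],
    [-0.2, [-0.1, 0.0, 0.13], [0.0, 0.0, 0.0]],
    [-0.2, [-0.09, 0.01, 0.13], [0.0, 0.0, 0.0]],
    [-0.2, [-0.1, 0.0, 0.13], [0.0, 0.0, 0.0]],
    [-0.2, [-0.09, 0.01, 0.14], [0.0, 0.0, 0.0]],
    [-0.2, [-0.1, 0.0, 0.13], [0.0, 0.0, 0.0]],
    [-0.2, [-0.1, 0.0, 0.13], [0.0, 0.0, 0.0]],
    [-0.2, [-0.09, 0.01, 0.14], [0.0, 0.0, 0.0]],
    [-0.2, [-0.1, 0.0, 0.13], [0.0, 0.0, 0.0]],
    [-0.2, [0, 0, 0], [0, 0, 0]],
    [-0.2, [0, 0, 0], [0, 0, 0]],
  ],
)

```text
time: 10.0
position: [655.4, 66.3, 128.1]
orientation: [0.106, 2.533, -0.036]
contact_force: [-1.0, 0.7, -2.7]
grip_width: 45.4
grasp_force: 52.2
```

Run:
```python
from h import *
p,Rm,s=now();c=wcam();t=cam('top')
print(p.round(2),s['contact_force'].round(1))
for th in (100,120,140): rim(c,(323.,375.),p[2]+12.5,th)
a=c['frame'][190:430,170:490]; b=cv2.resize(t['frame'][150:240,250:350],None,fx=5,fy=5,interpolation=cv2.INTER_CUBIC)
a=cv2.resize(a,None,fx=450/240*.66,fy=450/240*.66); b=b[:a.shape[0]]
im=np.hstack([a,cv2.resize(b,(360,a.shape[0]))]);print(im.shape);cv2.imwrite('pics/w4.png',im)
```

```text
[655.39  66.28 128.11] [-1.   0.7 -2.7]
hole px [323.7 375.5] world 655.4 65.9 axes [29.8 31.5]
(297, 756, 3)
```

View pics/w4.png

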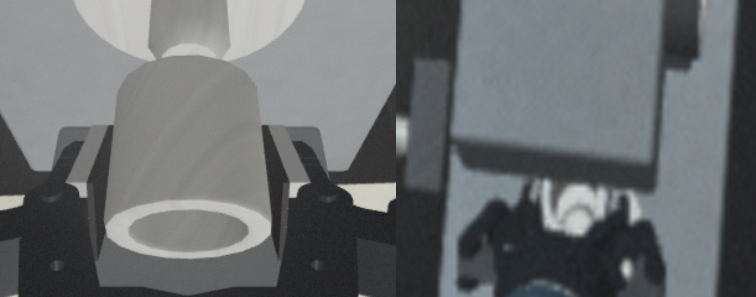

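The left panel (wrist) shows the spigot tip just below the sleeve mouth and laterally in line, with the tip near edge around full-image (322,226) and the sleeve lower edge around (322,236). I'll check that offset numerically.

Run:
```python
from h import *
p,Rm,s=now();c=wcam();bz=p[2]-32.5
g=cv2.GaussianBlur(cv2.cvtColor(c['frame'],cv2.COLOR_BGR2GRAY),(3,3),0).astype(float)
gx=cv2.Sobel(g,cv2.CV_64F,1,0)
for v in (195,200,205,210,215): 
    l=280+np.argmax(np.abs(gx[v,280:305])); r=342+np.argmax(np.abs(gx[v,342:368])); print('spig',v,l,r,(l+r)/2)
for v in (260,270,280,290,340,345):
    l=250+np.argmax(np.abs(gx[v,250:290])); r=355+np.argmax(np.abs(gx[v,355:400])); print('slv',v,l,r,(l+r)/2)
print(g[215:245,322].astype(int))
yaw=np.radians(-4.7);X=np.array([np.cos(yaw),np.sin(yaw)]);Y=np.array([-X[1],X[0]])
for v in (224,225,226): q=plane(c,(322,v),84)[:2]; print('tip near edge',v,q.round(1),'axis',(q+9.5*X).round(1))
for v in (235,236,237): q=plane(c,(322,v),bz)[:2]; print('sleeve near edge',v,'axis',(q+23*X).round(1))
for n,P in (('spig z60',[655.4,65.2,60]),('spig84',[655.4,65.2,84]),('slv bot',[655.4,65.9,bz]),('slv top',[655.4,65.9,bz+45])): print(n,proj(c,P).round(1))
```

```text
spig 195 291 353 322.0
spig 200 291 353 322.0
spig 205 291 354 322.5
spig 210 290 354 322.0
spig 215 290 355 322.5
slv 260 266 377 321.5
slv 270 264 378 321.0
slv 280 263 379 321.0
slv 290 257 386 321.5
slv 340 256 386 321.0
slv 345 256 387 321.5
[156 156 157 159 160 161 162 164 166 172 184 194 197 197 197 197 196 194
 187 167 145 136 136 136 136 137 137 137 137 138]
tip near edge 224 [644.6  66.1] axis [654.1  65.3]
tip near edge 225 [645.2  66. ] axis [654.7  65.2]
tip near edge 226 [645.8  66. ] axis [655.3  65.2]
sleeve near edge 235 axis [660.1  64.8]
sleeve near edge 236 axis [660.7  64.8]
sleeve near edge 237 axis [661.2  64.7]
spig z60 [322.2 199.8]
spig84 [322.1 241. ]
slv bot [323.7 264.1]
slv top [323.7 377.3]
```

Run:
```python
from h import *
c=vision.camera('wrist');T=np.array(c['tool_from_camera']);p4,R4,_=now()
X=np.array([.9966,-.082,0])
def mk(p,rv): 
    Rm=R.from_rotvec(rv).as_matrix(); return dict(mtx=c['mtx'],A=Rm@T[:3,:3],origin=np.array(p)+Rm@T[:3,3])
for n,f,p,rv,bz in (('w1','pics/w1.png',[455,-354.7,96.1],[.116,2.532,-.031],0),('w2','pics/w2.png',[499,-360.3,31],[.115,2.532,-.032],0),('w3','pics/w3.png',[538.93,72.34,168.5],[.107,2.533,-.037],136)):
    k=mk(p,rv);g=cv2.GaussianBlur(cv2.cvtColor(cv2.imread(f),cv2.COLOR_BGR2GRAY),(3,3),0).astype(int); u={'w1':320,'w2':325,'w3':322}[n]
    gy=np.diff(g[:,u]); a=np.abs(gy); v0={'w1':180,'w2':225,'w3':225}[n]; vb=v0+np.argmax(a[v0:v0+25])+.5
    # rim outer far(lower row) edge and hole edges
    rows=[i for i in range(int(vb)+30,430) if a[i]>14]; print(n,'bottom row',vb,'strong',[(i,int(gy[i])) for i in rows])
    print('  axis from bottom',(plane(k,(u,vb),bz)+23*X).round(1))
```

```text
w1 bottom row 195.5 strong [(268, -19), (301, 16), (306, -45), (307, -50), (308, -19), (419, 42), (420, 60), (421, 33), (427, -48), (428, -81), (429, -38)]
  axis from bottom [ 502.8 -360.6    0. ]
w2 bottom row 236.5 strong [(363, -16), (401, -22), (402, -55), (403, -43)]
  axis from bottom [ 503.  -360.4    0. ]
w3 bottom row 234.5 strong [(350, 16), (351, 21), (358, -18), (359, -24), (392, 17), (393, 22), (397, -20), (398, -39), (399, -27), (427, -20), (428, -23)]
  axis from bottom [543.5  70.9 136. ]
```

Run:
```python
from h import *
p,Rm,s=now()
a=p+[-4.2,.7,0]
o,p2,R2=plan(p,Rm,[(a,Rm,2),(a-[0,0,15],Rm,6)],-0.2,3);show(o);print(p2,Rm.T@[-1/75,0,0],Rm.T@[0,1/75,0],Rm.T@[0,0,-1/75])
```

```text
[[-0.2,[0.023,0.002,-0.016],[0.0,0.0,0.0]],[-0.2,[0.023,0.003,-0.016],[0.0,0.0,0.0]],[-0.2,[0.019,0.0,0.027],[0.0,0.0,0.0]],[-0.2,[0.019,0.0,0.028],[0.0,0.0,0.0]],[-0.2,[0.019,0.0,0.027],[0.0,0.0,0.0]],[-0.2,[0.019,0.0,0.027],[0.0,0.0,0.0]],[-0.2,[0.02,0.0,0.028],[0.0,0.0,0.0]],[-0.2,[0.019,0.0,0.027],[0.0,0.0,0.0]]]
[651.13742695  67.0481998  113.38544555] [ 0.01090973 -0.00111702 -0.00758339] [ 0.00090075  0.01328643 -0.00066122] [7.61211249e-03 2.87242747e-05 1.09468121e-02]
```

Request:
arm_command(
  deltas=[
    [-0.2, [0.023, 0.002, -0.016], [0, 0, 0]],
    [-0.2, [0.023, 0.003, -0.016], [0, 0, 0]],
    [-0.2, [0, 0, 0], [0, 0, 0]],
    [-0.2, [0.019, 0, 0.027], [0, 0, 0]],
    [-0.2, [0.019, 0, 0.028], [0, 0, 0]],
    [-0.2, [0.019, 0, 0.027], [0, 0, 0]],
    [-0.2, [0.019, 0, 0.027], [0, 0, 0]],
    [-0.2, [0, 0, 0], [0, 0, 0]],
    [-0.2, [0, 0, 0], [0, 0, 0]],
  ],
)

```text
time: 11.32
position: [651.6, 67.0, 118.4]
orientation: [0.106, 2.532, -0.036]
contact_force: [0.1, -0.3, -2.4]
grip_width: 45.7
grasp_force: 52.2
```

Request:
arm_command(
  deltas=[
    [-0.2, [0.019, 0, 0.027], [0, 0, 0]],
    [-0.2, [0.019, 0, 0.027], [0, 0, 0]],
    [-0.2, [0, 0, 0], [0, 0, 0]],
    [-0.2, [0, 0, 0], [0, 0, 0]],
  ],
)

```text
time: 11.82
position: [651.5, 67.0, 113.4]
orientation: [0.106, 2.532, -0.036]
contact_force: [0.8, -0.1, -3.4]
grip_width: 45.6
grasp_force: 52.2
```

Request:
arm_command(
  deltas=[
    [-0.2, [0.015, 0, 0.022], [0, 0, 0]],
    [-0.2, [0.015, 0, 0.022], [0, 0, 0]],
    [-0.2, [0, 0, 0], [0, 0, 0]],
    [-0.2, [0, 0, 0], [0, 0, 0]],
  ],
)

```text
time: 12.32
position: [651.5, 67.0, 109.4]
orientation: [0.106, 2.532, -0.036]
contact_force: [-0.0, -0.2, -1.9]
grip_width: 45.2
grasp_force: 52.2
```

Request:
arm_command(
  deltas=[
    [-0.2, [0.015, 0, 0.022], [0, 0, 0]],
    [-0.2, [0, 0, 0], [0, 0, 0]],
    [-0.2, [0, 0, 0], [0, 0, 0]],
  ],
)

```text
time: 12.7
position: [651.5, 67.0, 107.4]
orientation: [0.106, 2.532, -0.036]
contact_force: [-0.6, -0.8, -1.7]
grip_width: 45.3
grasp_force: 52.2
```

Request:
arm_command(
  deltas=[
    [-0.2, [0.015, 0, 0.022], [0, 0, 0]],
    [-0.2, [0.015, 0, 0.022], [0, 0, 0]],
    [-0.2, [0, 0, 0], [0, 0, 0]],
  ],
)

```text
time: 13.08
position: [651.3, 66.9, 103.0]
orientation: [0.106, 2.533, -0.036]
contact_force: [-0.3, 0.1, -2.2]
grip_width: 45.5
grasp_force: 52.2
```

Request:
arm_command(
  deltas=[
    [-0.2, [0.015, 0, 0.022], [0, 0, 0]],
    [-0.2, [0.015, 0, 0.022], [0, 0, 0]],
    [-0.2, [0.015, 0, 0.022], [0, 0, 0]],
    [-0.2, [0, 0, 0], [0, 0, 0]],
  ],
)

```text
time: 13.58
position: [651.4, 66.9, 97.1]
orientation: [0.106, 2.533, -0.036]
contact_force: [-0.1, -0.2, -2.2]
grip_width: 45.0
grasp_force: 52.2
```

Request:
arm_command(
  deltas=[
    [-0.2, [0.015, 0, 0.022], [0, 0, 0]],
    [-0.2, [0.015, 0, 0.022], [0, 0, 0]],
    [-0.2, [0.015, 0, 0.022], [0, 0, 0]],
    [-0.2, [0.015, 0, 0.022], [0, 0, 0]],
    [-0.2, [0.015, 0, 0.022], [0, 0, 0]],
    [-0.2, [0.015, 0, 0.022], [0, 0, 0]],
    [-0.2, [0, 0, 0], [0, 0, 0]],
  ],
)

```text
time: 14.45
position: [651.6, 66.9, 85.1]
orientation: [0.106, 2.533, -0.036]
contact_force: [0.5, -1.3, -3.5]
grip_width: 45.2
grasp_force: 52.2
```

Request:
arm_command(
  deltas=[
    [-0.2, [0.008, 0, 0.011], [0, 0, 0]],
    [-0.2, [0, 0, 0], [0, 0, 0]],
  ],
)

```text
time: 14.7
position: [651.7, 66.9, 84.4]
orientation: [0.106, 2.532, -0.036]
contact_force: [0.5, -0.5, -2.2]
grip_width: 45.3
grasp_force: 52.2
```

Request:
arm_command(
  deltas=[
    [-0.2, [0.008, 0, 0.011], [0, 0, 0]],
    [-0.2, [0, 0, 0], [0, 0, 0]],
  ],
)

```text
time: 14.95
position: [651.7, 66.9, 83.3]
orientation: [0.106, 2.532, -0.036]
contact_force: [0.3, 1.1, -3.2]
grip_width: 45.4
grasp_force: 52.2
```

Request:
arm_command(
  deltas=[
    [-0.2, [0.008, 0, 0.011], [0, 0, 0]],
    [-0.2, [0, 0, 0], [0, 0, 0]],
  ],
)

```text
time: 15.2
position: [651.9, 66.9, 82.6]
orientation: [0.106, 2.532, -0.036]
contact_force: [-0.5, 0.8, -1.7]
grip_width: 45.1
grasp_force: 52.3
```

Request:
arm_command(
  deltas=[
    [-0.2, [0.008, 0, 0.011], [0, 0, 0]],
    [-0.2, [0, 0, 0], [0, 0, 0]],
  ],
)

```text
time: 15.45
position: [652.1, 66.9, 82.6]
orientation: [0.106, 2.53, -0.036]
contact_force: [-5.7, 0.1, 6.7]
grip_width: 45.3
grasp_force: 53.1
```

Request:
arm_command(
  deltas=[
    [-0.2, [0.008, 0, 0.011], [0, 0, 0]],
    [-0.2, [0, 0, 0], [0, 0, 0]],
  ],
)

```text
time: 15.7
position: [652.5, 66.8, 82.5]
orientation: [0.106, 2.529, -0.036]
contact_force: [-9.4, -1.0, 11.1]
grip_width: 44.9
grasp_force: 53.6
```

The wrist force shows firm contact at the expected height, so I release.

Request:
arm_command(
  deltas=[
    [0.15, [0, 0, 0], [0, 0, 0]],
    [0.2, [0, 0, 0], [0, 0, 0]],
    [0.3, [0, 0, 0], [0, 0, 0]],
    [0.45, [0, 0, 0], [0, 0, 0]],
    [0.6, [0, 0, 0], [0, 0, 0]],
    [0.6, [0, 0, 0], [0, 0, 0]],
    [0.6, [0, 0, 0], [0, 0, 0]],
  ],
  force=20,
)

```text
time: 16.58
position: [651.6, 66.9, 80.3]
orientation: [0.106, 2.532, -0.036]
contact_force: [0.3, -0.0, -0.5]
grip_width: 68.4
grasp_force: 0.0
```

Run:
```python
from h import *
p,Rm,s=now();c=wcam();cv2.imwrite('pics/w5.png',c['frame']);print(p.round(1),s['contact_force'].round(1),s['grip_width'])
print(proj(c,[655.4,65.2,95]))
a=p-Rm[:,2]*130+[0,0,5]
o,p2,R2=plan(p,Rm,[(a,Rm,6)],.6);show(o)
```

```text
[651.6  66.9  80.3] [ 0.3 -0.  -0.5] 68.38065165479749
[320.88305487 387.8967047 ]
[[0.6,[-0.01,0.0,-0.3],[0.0,0.0,0.0]],[0.6,[0.0,0.0,-0.3],[0.0,0.0,0.0]],[0.6,[-0.01,0.0,-0.29],[0.0,0.0,0.0]],[0.6,[-0.01,0.0,-0.3],[0.0,0.0,0.0]],[0.6,[0.0,0.0,-0.3],[0.0,0.0,0.0]],[0.6,[-0.01,0.0,-0.3],[0.0,0.0,0.0]]]
```

View pics/w5.png

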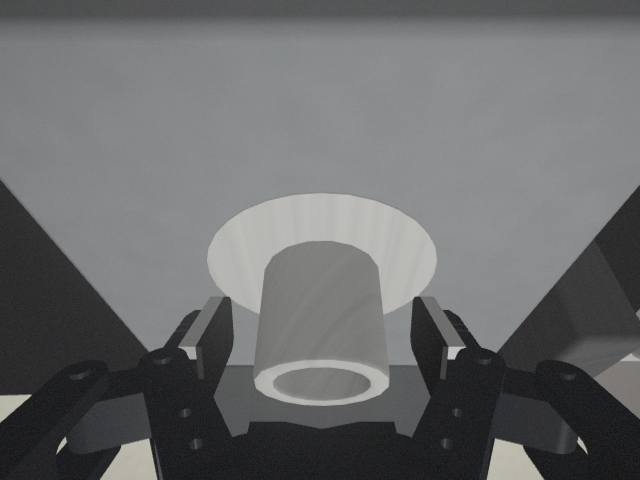

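The wrist view shows the sleeve released and upright, centred on the white disc with its rim near (321,383), and both pads clear. I back out along the tool axis and prepare for the lever.

Request:
arm_command(
  deltas=[
    [0.6, [-0.01, 0, -0.15], [0, 0, 0]],
    [0.6, [0, 0, -0.3], [0, 0, 0]],
    [0.6, [0, 0, -0.3], [0, 0, 0]],
    [0.6, [-0.01, 0, -0.3], [0, 0, 0]],
    [0.6, [0, 0, -0.3], [0, 0, 0]],
    [0.6, [0, 0, -0.3], [0, 0, 0]],
    [0.6, [0, 0, -0.1], [0, 0, 0]],
    [-1, [0, 0, 0], [0, 0, 0]],
  ],
)

```text
time: 17.62
position: [578.4, 73.4, 189.8]
orientation: [0.105, 2.531, -0.036]
contact_force: [0.6, 0.3, -0.8]
grip_width: 51.5
grasp_force: 0.0
```

Run:
```python
from h import *
p,Rm,s=now();print(p.round(1),s['contact_force'].round(1));t=cam('top');w=wcam()
yaw=np.radians(-4.7);X=np.array([np.cos(yaw),np.sin(yaw),0]);Y=np.array([-X[1],X[0],0]);O=np.array([655.4,65.2,0])
W=lambda x,y,z:O+x*X+y*Y+[0,0,z]
c4,s4=np.cos(np.radians(40)),np.sin(np.radians(40))
for d in (0,110,140,178):
    q=W(40-d*c4,142,60+d*s4); print(d,q.round(1),'top px',proj(t,q).round(1),'wrist',proj(w,q).round(1))
im=np.hstack([cv2.resize(t['frame'][160:240,215:295],(480,480),interpolation=cv2.INTER_CUBIC),w['frame'][:,320:]]);cv2.imwrite('pics/l1.png',im)
Q=Rt(-4.7,0)
a=W(-63,142,170+22+25)
o,p2,R2=plan(p,Rm,[((565,110,240),Rm,3),(a,Q,7)],-1);show(o);print(p2,a)
```

```text
[578.4  73.4 189.8] [ 0.6  0.3 -0.8]
0 [706.9 203.4  60. ] top px [247.8 176.3] wrist [502.8 249.9]
110 [622.9 210.3 130.7] top px [239.2 203.5] wrist [603.  260.6]
140 [600.  212.2 150. ] top px [236.6 211.5] wrist [653.1 266. ]
178 [571.  214.6 174.4] top px [233.3 222. ] wrist [749.7 276.3]
[[-1,[-0.07,0.16,-0.23],[0.0,0.0,0.0]],[-1,[-0.07,0.15,-0.22],[0.0,0.0,0.0]],[-1,[-0.06,0.16,-0.23],[0.0,0.0,0.0]],[-1,[-0.02,0.2,0.07],[0.0,0.11,0.0]],[-1,[-0.03,0.2,0.07],[0.0,0.11,0.0]],[-1,[-0.04,0.2,0.06],[0.0,0.11,0.0]],[-1,[-0.04,0.2,0.06],[0.0,0.11,0.0]],[-1,[-0.04,0.2,0.06],[0.0,0.11,0.0]],[-1,[-0.05,0.2,0.05],[0.0,0.11,0.0]],[-1,[-0.06,0.2,0.05],[0.0,0.12,0.0]]]
[604.2667537  211.99797683 217.09081472] [604.24711286 211.88463497 217.        ]
```

View pics/l1.png

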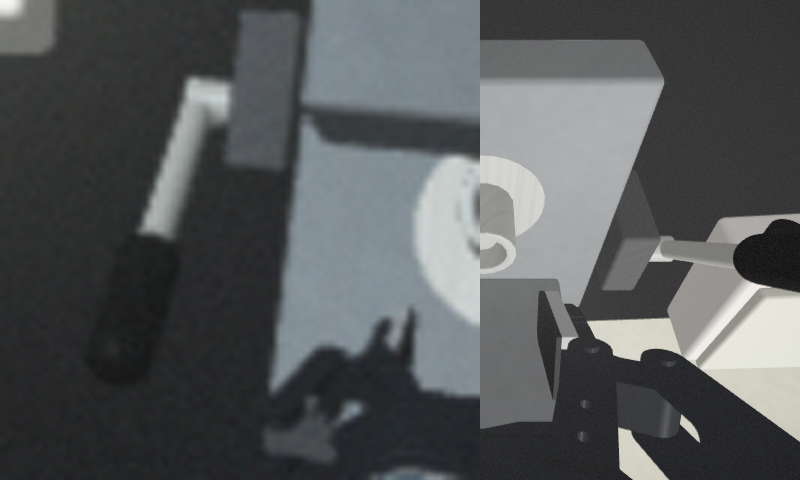

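The top panel puts the lever grip's middle at pixel (237.5,211.7). The prediction was (236.6,211.5), so the model fits. The sleeve is still standing on the disc.

Request:
arm_command(
  deltas=[
    [-1, [-0.07, 0.16, -0.23], [0, 0, 0]],
    [-1, [-0.07, 0.15, -0.22], [0, 0, 0]],
    [-1, [-0.06, 0.16, -0.23], [0, 0, 0]],
    [-1, [-0.02, 0.2, 0.07], [0, 0.11, 0]],
    [-1, [-0.03, 0.2, 0.07], [0, 0.11, 0]],
    [-1, [-0.04, 0.2, 0.06], [0, 0.11, 0]],
    [-1, [-0.04, 0.2, 0.06], [0, 0.11, 0]],
    [-1, [-0.04, 0.2, 0.06], [0, 0.11, 0]],
    [-1, [-0.05, 0.2, 0.05], [0, 0.11, 0]],
    [-1, [-0.06, 0.2, 0.05], [0, 0.12, 0]],
    [-1, [0, 0, 0], [0, 0, 0]],
    [-1, [0, 0, 0], [0, 0, 0]],
  ],
)

```text
time: 19.23
position: [604.1, 211.6, 215.2]
orientation: [-0.132, -3.134, 0.004]
contact_force: [0.9, -0.1, -0.3]
grip_width: -0.2
grasp_force: 0.0
```

Run:
```python
from h import *
p,Rm,s=now();print(p.round(1),s['grip_width'])
yaw=np.radians(-4.7);X=np.array([np.cos(yaw),np.sin(yaw),0]);Y=np.array([-X[1],X[0],0]);O=np.array([655.4,65.2,0])
W=lambda x,y,z:O+x*X+y*Y+[0,0,z]
Q=Rt(-4.7,0);way=[(W(-63,142,195),Q,2)]
for a in np.linspace(40,0,9): # finger centre over the grip point, tip on its top
    r=np.radians(a); way.append((W(40-140*np.cos(r)+4*np.sin(r),142,60+140*np.sin(r)+13/np.cos(r)+22),Q,1))
o,p2,R2=plan(p,Rm,way,-1);show(o);print(p2)
```

```text
[604.1 211.6 215.2] -0.21506211896949717
[[-1,[0.0,0.0,0.13],[0.0,0.0,0.0]],[-1,[0.0,0.0,0.14],[0.0,-0.01,0.0]],[-1,[0.02,0.0,0.08],[0.0,0.0,0.0]],[-1,[0.1,0.01,0.14],[0.0,0.0,0.0]],[-1,[0.09,0.0,0.15],[0.0,0.0,0.0]],[-1,[0.08,0.0,0.16],[0.0,0.0,0.0]],[-1,[0.07,0.0,0.15],[0.0,0.0,0.0]],[-1,[0.06,0.0,0.16],[0.0,0.0,0.0]],[-1,[0.04,0.0,0.17],[0.0,0.0,0.0]],[-1,[0.02,0.0,0.16],[0.0,0.0,0.0]],[-1,[0.01,0.0,0.16],[0.0,0.0,0.0]]]
[567.68108981 215.09348409  95.14219653]
```

Now the first stroke, partway first to check the contact force.

Request:
arm_command(
  deltas=[
    [-1, [0, 0, 0.13], [0, 0, 0]],
    [-1, [0, 0, 0.14], [0, 0, 0]],
    [-1, [0.02, 0, 0.08], [0, 0, 0]],
    [-1, [0.1, 0.01, 0.14], [0, 0, 0]],
    [-1, [0.09, 0, 0.15], [0, 0, 0]],
    [-1, [0.08, 0, 0.16], [0, 0, 0]],
    [-1, [0.07, 0, 0.15], [0, 0, 0]],
    [-1, [0, 0, 0], [0, 0, 0]],
  ],
)

```text
time: 20.23
position: [576.7, 214.9, 145.6]
orientation: [-0.131, -3.135, 0.002]
contact_force: [-0.2, -0.1, 6.6]
grip_width: -0.1
grasp_force: 2.7
```

Request:
arm_command(
  deltas=[
    [-1, [0.06, 0, 0.16], [0, 0, 0]],
    [-1, [0.04, 0, 0.17], [0, 0, 0]],
    [-1, [0.02, 0, 0.16], [0, 0, 0]],
    [-1, [0.01, 0, 0.14], [0, 0, 0]],
    [-1, [0, 0, 0], [0, 0, 0]],
    [-1, [0, 0, 0], [0, 0, 0]],
  ],
)

```text
time: 20.98
position: [565.4, 216.0, 98.8]
orientation: [-0.131, -3.132, 0.001]
contact_force: [-5.5, 0.5, 8.8]
grip_width: 0.5
grasp_force: 4.5
```

Run:
```python
from h import *
t=cam('top');w=wcam()
p,Rm,s=now();print(p.round(1),s['contact_force'].round(1))
im=np.hstack([cv2.resize(t['frame'][160:240,215:295],(320,320),interpolation=cv2.INTER_CUBIC),cv2.resize(w['frame'],(427,320))]);cv2.imwrite('pics/l2.png',im)
```

```text
[565.4 216.   98.9] [-5.5  0.4  9.3]
```

View pics/l2.png

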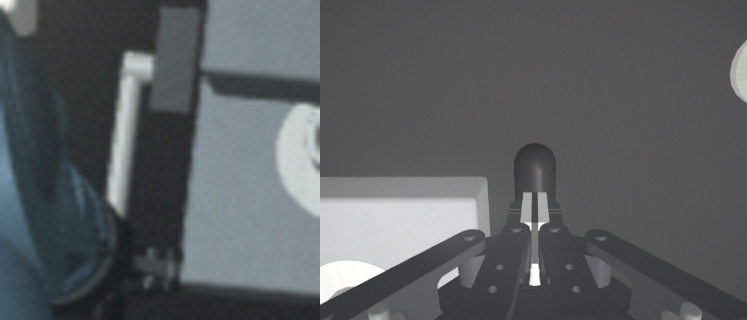

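The fingers are centred on the grip and the lever is nearly level. I push on to the stop until the force rises.

Request:
arm_command(
  deltas=[
    [-1, [0, 0, 0.04], [0, 0, 0]],
    [-1, [0, 0, 0.04], [0, 0, 0]],
    [-1, [0, 0, 0], [0, 0, 0]],
  ],
)

```text
time: 21.45
position: [565.3, 216.1, 94.5]
orientation: [-0.131, -3.132, 0.001]
contact_force: [-9.5, -0.6, 17.3]
grip_width: -0.1
grasp_force: 9.1
```

At the stop. I let it back up along the same arc.

Request:
arm_command(
  deltas=[
    [-1, [0, 0, -0.08], [0, 0, 0]],
    [-1, [-0.01, 0, -0.14], [0, 0, 0]],
    [-1, [-0.02, 0, -0.16], [0, 0, 0]],
    [-1, [-0.04, 0, -0.17], [0, 0, 0]],
    [-1, [-0.06, 0, -0.16], [0, 0, 0]],
    [-1, [-0.07, 0, -0.15], [0, 0, 0]],
    [-1, [-0.08, 0, -0.16], [0, 0, 0]],
    [-1, [-0.09, 0, -0.15], [0, 0, 0]],
    [-1, [-0.1, -0.01, -0.14], [0, 0, 0]],
    [-1, [-0.02, 0, -0.15], [0, 0, 0]],
    [-1, [0, 0, -0.1], [0, 0, 0]],
    [-1, [0, 0, 0], [0, 0, 0]],
  ],
)

```text
time: 22.95
position: [603.6, 212.1, 209.0]
orientation: [-0.131, -3.133, 0.003]
contact_force: [0.5, -0.3, -0.9]
grip_width: -0.2
grasp_force: 0.0
```

Run:
```python
from h import *
w=wcam();t=cam('top');p,Rm,s=now();print(p.round(1),s['contact_force'].round(1))
im=np.hstack([cv2.resize(t['frame'][160:240,215:295],(320,320),interpolation=cv2.INTER_CUBIC),cv2.resize(w['frame'],(427,320))]);cv2.imwrite('pics/l3.png',im)
```

```text
[603.4 211.9 208.2] [-0.1  0.1  0.2]
```

View pics/l3.png

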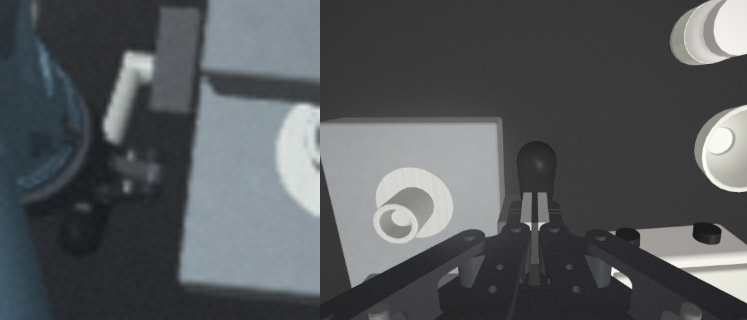

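The lever is back up, the tool is clear of it and the sleeve still stands home. I'm stopping pictures here: counting crops I have viewed 11, one over the limit of 10. The rest goes by force and position. Second stroke.

Request:
arm_command(
  deltas=[
    [-1, [0, 0, 0.1], [0, 0, 0]],
    [-1, [0.02, 0, 0.15], [0, 0, 0]],
    [-1, [0.1, 0.01, 0.14], [0, 0, 0]],
    [-1, [0.09, 0, 0.15], [0, 0, 0]],
    [-1, [0.08, 0, 0.16], [0, 0, 0]],
    [-1, [0.07, 0, 0.15], [0, 0, 0]],
    [-1, [0.06, 0, 0.16], [0, 0, 0]],
    [-1, [0.04, 0, 0.17], [0, 0, 0]],
    [-1, [0.02, 0, 0.16], [0, 0, 0]],
    [-1, [0.01, 0, 0.14], [0, 0, 0]],
    [-1, [0, 0, 0.08], [0, 0, 0]],
    [-1, [0, 0, 0], [0, 0, 0]],
  ],
)

```text
time: 24.55
position: [563.9, 215.9, 94.2]
orientation: [-0.13, -3.13, 0.002]
contact_force: [-12.5, -0.9, 24.1]
grip_width: -0.5
grasp_force: 12.3
```

Request:
arm_command(
  deltas=[
    [-1, [0, 0, 0], [0, 0, 0]],
    [-1, [0, 0, 0], [0, 0, 0]],
  ],
)

```text
time: 24.8
position: [563.9, 215.9, 94.2]
orientation: [-0.13, -3.13, 0.002]
contact_force: [-12.4, -0.8, 24.5]
grip_width: 0.2
grasp_force: 12.4
```

Request:
arm_command(
  deltas=[
    [-1, [0, 0, -0.08], [0, 0, 0]],
    [-1, [-0.01, 0, -0.14], [0, 0, 0]],
    [-1, [-0.02, 0, -0.16], [0, 0, 0]],
    [-1, [-0.04, 0, -0.17], [0, 0, 0]],
    [-1, [-0.06, 0, -0.16], [0, 0, 0]],
    [-1, [-0.07, 0, -0.15], [0, 0, 0]],
    [-1, [-0.08, 0, -0.16], [0, 0, 0]],
    [-1, [-0.09, 0, -0.15], [0, 0, 0]],
    [-1, [-0.1, -0.01, -0.14], [0, 0, 0]],
    [-1, [-0.02, 0, -0.15], [0, 0, 0]],
    [-1, [0, 0, -0.1], [0, 0, 0]],
    [-1, [0, 0, 0], [0, 0, 0]],
  ],
)

```text
time: 26.3
position: [603.8, 212.1, 209.0]
orientation: [-0.131, -3.134, 0.003]
contact_force: [-0.4, -0.0, -0.0]
grip_width: -0.2
grasp_force: 0.0
```

Request:
arm_command(
  deltas=[
    [-1, [0, 0, 0], [0, 0, 0]],
    [-1, [0, 0, 0], [0, 0, 0]],
    [-1, [0, 0, 0], [0, 0, 0]],
  ],
)

```text
time: 26.68
position: [603.8, 211.9, 208.4]
orientation: [-0.132, -3.133, 0.003]
contact_force: [-0.6, 0.7, 0.1]
grip_width: 0.3
grasp_force: 0.0
```

Request:
arm_command(
  deltas=[
    [-1, [0, 0, 0.1], [0, 0, 0]],
    [-1, [0.02, 0, 0.15], [0, 0, 0]],
    [-1, [0.1, 0.01, 0.14], [0, 0, 0]],
    [-1, [0.09, 0, 0.15], [0, 0, 0]],
    [-1, [0.08, 0, 0.16], [0, 0, 0]],
    [-1, [0.07, 0, 0.15], [0, 0, 0]],
    [-1, [0.06, 0, 0.16], [0, 0, 0]],
    [-1, [0.04, 0, 0.17], [0, 0, 0]],
    [-1, [0.02, 0, 0.16], [0, 0, 0]],
    [-1, [0.01, 0, 0.14], [0, 0, 0]],
    [-1, [0, 0, 0.08], [0, 0, 0]],
    [-1, [0, 0, 0], [0, 0, 0]],
  ],
)

```text
time: 28.18
position: [564.0, 216.0, 94.2]
orientation: [-0.13, -3.13, 0.001]
contact_force: [-11.9, -1.4, 23.2]
grip_width: 0.1
grasp_force: 11.9
```

Request:
arm_command(
  deltas=[
    [-1, [0, 0, 0], [0, 0, 0]],
    [-1, [0, 0, 0], [0, 0, 0]],
  ],
)

```text
time: 28.42
position: [564.0, 216.0, 94.2]
orientation: [-0.13, -3.13, 0.001]
contact_force: [-11.9, -0.9, 24.9]
grip_width: 0.4
grasp_force: 12.1
```

Third stroke is down. Back up and well clear.

Request:
arm_command(
  deltas=[
    [-1, [0, 0, -0.08], [0, 0, 0]],
    [-1, [-0.01, 0, -0.14], [0, 0, 0]],
    [-1, [-0.02, 0, -0.16], [0, 0, 0]],
    [-1, [-0.04, 0, -0.17], [0, 0, 0]],
    [-1, [-0.06, 0, -0.16], [0, 0, 0]],
    [-1, [-0.07, 0, -0.15], [0, 0, 0]],
    [-1, [-0.08, 0, -0.16], [0, 0, 0]],
    [-1, [-0.09, 0, -0.15], [0, 0, 0]],
    [-1, [-0.1, -0.01, -0.14], [0, 0, 0]],
    [-1, [-0.02, 0, -0.15], [0, 0, 0]],
    [-1, [0, 0, -0.2], [0, 0, 0]],
    [-1, [0, 0, -0.3], [0, 0, 0]],
  ],
)

```text
time: 29.92
position: [603.0, 211.9, 238.6]
orientation: [-0.131, -3.131, 0.004]
contact_force: [0.4, 0.1, 0.1]
grip_width: -0.1
grasp_force: 0.0
```

Request:
arm_command(
  deltas=[
    [-1, [0, 0, -0.3], [0, 0, 0]],
    [-1, [0, 0, 0], [0, 0, 0]],
    [-1, [0, 0, 0], [0, 0, 0]],
    [-1, [0, 0, 0], [0, 0, 0]],
  ],
)

```text
time: 30.42
position: [603.6, 211.9, 259.9]
orientation: [-0.132, -3.131, 0.004]
contact_force: [0.2, 0.1, -0.2]
grip_width: 0.0
grasp_force: 0.0
```

Run:
```python
from h import *
p,_,s=now();print(p.round(1),s['contact_force'].round(1),s['time'])
# bystanders: compare top view with the first picture away from the arm
a=cv2.cvtColor(cv2.imread('pics/top0.png'),cv2.COLOR_BGR2GRAY).astype(int);t=cam('top');b=cv2.cvtColor(t['frame'],cv2.COLOR_BGR2GRAY).astype(int)
for n,(x,y) in dict(collar=(437,210),plunger=(402,252),reagent=(513,214),spatula=(437,322),jar=(169,257),mortar=(156,209),levergrip=(237,211)).items(): print(n,np.abs(a-b)[y-12:y+12,x-12:x+12].mean().round(1))
```

```text
[603.6 211.9 259.9] [ 0.2  0.1 -0.2] 30.425
collar 7.4
plunger 5.7
reagent 7.1
spatula 4.8
jar 85.3
mortar 62.8
levergrip 6.1
```

Run:
```python
from h import *
a=cv2.cvtColor(cv2.imread('pics/scene0.png'),cv2.COLOR_BGR2GRAY).astype(int);b=cv2.cvtColor(cam('scene')['frame'],cv2.COLOR_BGR2GRAY).astype(int)
for n,(x,y) in dict(collar=(258,386),plunger=(261,324),jar=(430,187),mortar=(474,206),spatula=(186,300)).items(): print(n,np.abs(a-b)[y-12:y+12,x-12:x+12].mean().round(1))
t=cam('top')['frame']; print(t[257,169],t[209,156],t[240,175],t[300,200])
```

```text
collar 0.7
plunger 0.8
jar 72.8
mortar 0.7
spatula 0.9
[147 125  93] [141 122  91] [165 143 111] [149 130  98]
```

Run:
```python
from h import *
t=cam('top');w=wcam();g=cv2.cvtColor(w['frame'],cv2.COLOR_BGR2GRAY)
a=cv2.cvtColor(cv2.imread('pics/top0.png'),cv2.COLOR_BGR2GRAY)
m=(a[235:280,145:195]>200).astype(np.uint8); M=cv2.moments(m,True); uv=(145+M['m10']/M['m00'],235+M['m01']/M['m00']); P=plane(t,uv,75); print(uv,P.round(1),proj(w,P).round(1))
m=(g>215).astype(np.uint8); n,_,st,ce=cv2.connectedComponentsWithStats(m)
for i in range(1,n):
    if st[i,4]>300: print(st[i],ce[i].round(1),plane(w,tuple(ce[i]),75).round(1))
```

```text
(164.62974683544303, 255.39240506329114) [497.3 403.6  75. ] [580.3  51.3]
[ 544   19   72   70 3185] [574.9  57.5] [501.1 400.1  75. ]
[ 536  153  104  110 1804] [567.8 203.4] [607.5 404.4  75. ]
[ 456  348  152   17 1201] [532.5 356.1] [743.4 385.4  75. ]
[ 487  366  120   42 2415] [549.3 382. ] [771.4 402.2  75. ]
[437 402  30  30 336] [451.1 415.6] [800.6 314.2  75. ]
```

The jar lid is within about 5 mm of its first position, which is inside measuring error, so every bystander stands where it was. I hand the job in.

```bash
python3 -c "
from cell import ctrl
print(ctrl.close_job())"
```

```text
the job is handed in; nothing more can be done
None
```

The sleeve was lowered home on the spigot and released, the lever was pumped three full strokes and left up, no bystander moved measurably, and the job was handed in at about 30 s (no verdict was returned); I viewed 11 pictures, one over the limit of 10.

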